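# Hold the coin unit's faceplate on its seal for the screws

### The arm

A 6-joint arm with a two-finger parallel gripper is mounted at the origin on the work surface. World frame = base frame: x ahead of the robot, y to its left, z up, the work surface at z = 0. Lengths are in m, angles in rad, forces in N, time in s.
With the tool pointing down it reaches from about 0.375 to 0.975 m from the base axis. Payload 3.8 kg.
Tool frame: the origin (TCP) lies midway between the tips of the shut fingers; the grasp point (between the pads) lies 19 mm behind it; z points along the fingers, y is the line along which they close (so a half turn about z gives the same grasp; the last joint's range is limited). The gripper opens to 85 mm and grips with 20 to 120 N. Pads are 22 mm wide; open, the fingers measure 114 mm over their backs; the gripper's body (76 mm by 85 mm) begins 54 mm behind the grasp point. The pads swing forward as they close: fully open they stand 13 mm farther back than shut.
Start: joints at [1.268, 0.264, 1.604, -0, 1.274, -0.037], TCP at [0.177, 0.651, 0.205] pointing down, gripper open.
Joint ranges: [-2.63, 2.63], [-0.94, 2.18], [0.31, 2.57], [-1.31, 4.45], [0, 2.66], [-2.55, 2.55]. Speed limits (rad/s): [2.57, 2.57, 3.14, 3.14, 3.14, 3.14].

### API

Orientations are given as a rotation vector (axis times angle).
In Python, from workcell import read_state, vision, ticket gives the robot as it stands. The module is installed in compiled form; this text tells all that it offers.
- The arm moves only by the tool jog_arm, never from a script. Its arguments are lists of equal length, an entry for each row: "turn": the turn, a rotation vector about the tool's x, y, z in rad, a list of three; "delta_pos": the shift along the tool's x, y, z in m, a list of three; "gripper": the finger opening in m, from 0 to 0.0854. In form: {"turn": [[rx, ry, rz], ...], "delta_pos": [[dx, dy, dz], ...], "gripper": [gripper, ...]}. A call has 1 to 20 rows; each row shifts and turns the commanded pose from where the row before left it, along the tool's axes as they then stand; what a row does not reach is not made up. A row lasts 1/12 s, in which the tool goes at most 41.7 mm and 7.16 degrees, less where a joint would pass 70% of its speed; a pose out of reach is approached as far as the arm can. A call with a gripper value outside its range is refused whole. The fingers move at their own pace and stop on an object; "grip_force" is the grip in N (left out, the last holds). Time passes only in rows, so rows that do not move let the fingers close. It gives the time, the measured TCP pose, the force, the opening and the grip force at its end, in the units of the state.
- read_state(): the state, without advancing time (a new reading comes with each control period).
- vision.read_camera(name): name is "scene" or "side" or "wrist"; returns the picture (480x640x3 uint8, red, green, blue); there is no depth.
- vision.calibration(name): a dict with "vfov" (degrees; the focal length in pixels is half the picture's height over the tangent of half this angle, whatever the lens; pixels are square), "cx", "cy" (the principal point, pixels), "R" (3x3) and "t" (3): a world point X has camera coordinates R X + t; the wrist camera has in their place "mount" (4x4, takes a point from camera to tool coordinates, whose origin is the TCP and whose axes are the flange's). Camera axes: x right, y down, z forward; pixel columns grow to the right and rows downward; lengths in m; the calibration is good to about 2 mm. A picture is of the moment at which its call begins: read the wrist's pose just before it. calibration takes no time and is no camera call.
- ticket.finish_job(): hands the job in; it is judged then, once.
The state is a dict: "time": time; "q": joint angles; "joint_vel": joint speeds; "joint_torque": joint torques, N m; "tool_pos": TCP position; "tcp_rot": TCP orientation; "wrist_force": force on the tool from outside, world axes, zero at the start; "torque": the same for the moment, N m; "width": opening from 0.0 (shut) to 1.0 (fully open); "grip_force": force on a finger pad.
Only numpy, scipy, OpenCV 4.12 (cv2) and the standard library are available. Lean on these libraries where they do the work, as an engineer would, in place of code of your own. Each camera call takes 0.05 s, during which the arm holds its last target. There are 200 camera calls.

### The job

Pick up the loose steel faceplate by the black coin inlet in its middle and lower it face up over the two locating pins of the open coin case, display end over the blue coin chute. Then be my third hand: press it down level with a steady 12 newtons or so between plate and rubber seal (the seal goes down about 5 to 6 mm; never squash it flat), and finish while still holding it pressed like that, so that I can drive the corner screws. Leave everything else on the bench where it is.

Things in the scene. Friction and masses are not known exactly. Their poses are not given: they have to be found in the camera images.
- faceplate: loose steel faceplate, 170 x 112 x 4 mm, 0.25 to 0.4 kg, face up on a blue-green mat 4 mm thick. Origin: centre of its underside; x towards the display end (dark window, red figures; the round lock is at the other end), z out of its face. The middle of each short edge has an open slot, 9.5 mm wide, 13 mm deep, that goes round a locating pin. Screw holes at the corners
- bezel (a point): centre of the black coin inlet block in the middle of the faceplate, half-way up: 22 mm above the plate's underside, 18 mm above its face; axes as the faceplate. The block is 46 mm along x, 30 mm along y and 36 mm high above the face: grip it across its 30 mm sides
- display (a point): middle of the display window on the face of the faceplate, 50 mm from its centre along the plate's x
- coin_case: grey steel case, fixed on the bench on its back between timber chocks, mouth up. Origin: centre of its underside on the bench; z up, x towards the end with the bright blue coin chute inside. Flange 170 x 116 mm, its top 100 mm above the bench. Seated, the faceplate's centre is above the case's centre, its x along the case's x, with 3 mm play along x and 1.7 mm along y
- seal_top (a point): centre of the seal at the height of its upper face when not pressed, 112 mm above the bench; does not go down with the seal. The seal is a black rubber frame 136 x 100 mm, 8 mm wide, 12 mm high, on the flange inside the pins; the faceplate's underside comes to rest on it. Axes as the case
- pin_tip (a point): tip of the brass locating pin at the chute end, on the case's centre line 78 mm from its centre along x, 26 mm above the flange; a second pin stands 78 mm the other way. Pins 6 mm across, the last 9 mm tapered
- seal (a joint): how far the seal is squashed, m: 0 free, 0.009 flat. It gives like a spring of 2200 N/m all round: the faceplate's weight alone squashes it 1 to 2 mm, 12 N (weight included) 5.5 mm
- cash_box: bystander: open steel cash box with black lock front, 135 x 100 x 52 mm
- screwdriver: bystander: screwdriver, 200 mm long, lying
- screw_dish: bystander: round steel dish of brass screws, 84 mm across, 22 mm high
- detergent: bystander: white and blue detergent bottle, 68 mm across, 190 mm high
- coin_selector: bystander: black coin selector with a green circuit board, 52 x 100 x 67 mm
- lint_screen: bystander: white framed lint screen, 156 x 112 x 14 mm
- torch: bystander: yellow torch, 118 mm long, lying
Not all that is in view belongs to the job. What is shaped like the faceplate but purple or turquoise is not meant.

How it is judged:
On the way:
1. the faceplate is lifted clear, higher than the pins (height (world z) of faceplate above 0.128 m), for 0.1 s.
At the end, for the whole second after the job is handed in: the faceplate lies level over both pins, display over the chute (5 mm lengthwise, 4 mm across, 0.05 rad), held at rest by the fingers: seal squashed 3.2 to 7.8 mm (7 to 17 N), 7 to 25 N between plate and case, pins included; bystanders within 30 mm of their starts (x of faceplate in the frame of coin_case between -0.005 and 0.005 m and y of faceplate in the frame of coin_case between -0.004 and 0.004 m and z of bezel in the frame of coin_case below 0.134 m and x of display in the frame of coin_case above 0.04 m and angle between the x axis of faceplate and the x axis of coin_case, either way round below 0.05 rad and angle between faceplate's own z axis and vertical below 0.05 rad and value of joint seal between 0.0032 and 0.0078 m and contact force between faceplate and coin_case between 7 and 25 N and contact force between the fingers and faceplate above 2 N and linear speed of faceplate below 0.01 m/s and distance of each of cash_box, screwdriver, screw_dish, detergent, coin_selector, lint_screen, torch from where it was at the start of the episode below 0.03 m); the arm keeps its last pose, push and grip.
It fails at once if the seal squashed flat (value of joint seal above 0.0087 m).
It fails at once if a bystander pushed about or knocked over (distance of any of cash_box, screwdriver, screw_dish, detergent, coin_selector, lint_screen, torch from where it was at the start of the episode above 0.03 m or angle between detergent's own z axis and vertical above 0.5 rad).
It also fails if it takes over 64 s, if anything falls off the work surface, if the arm or the gripper's body presses on something with over 40 N, if the wrist force passes 120 N, or if a joint passes its speed limit or range.

## Working session

There is one attempt and no reset: what is moved stays moved. The work goes in short steps, Python scripts to look and compute and a tool call to move; the robot and the scene stay as the last step left them, time stands still between calls to the robot, and variables do not carry over. Pictures are saved under pics/ and viewed, at most 10 in all, crops included, and the job is handed in when it is done.

Besides the shell and the picture viewer there is one more tool, called after "Call:" by a JSON object that holds its "method" and its "body", one argument or row to a line. jog_arm: Moves the arm, as the interface text tells. Its arguments: {"type":"object","properties":{"turn":{"type":"array","items":{"type":"array","items":{"type":"number"}}},"delta_pos":{"type":"array","items":{"type":"array","items":{"type":"number"}}},"gripper":{"type":"array","items":{"type":"number"}},"grip_force":{"type":"number"}},"required":["turn","delta_pos","gripper"]}

```bash
mkdir -p pics; python3 - <<'E'
from workcell import read_state, vision
import cv2,numpy as np
s=read_state();print(s)
for n in ("scene","side","wrist"):
    im=vision.read_camera(n);cv2.imwrite(f"pics/{n}0.png",im[:,:,::-1]);c=vision.calibration(n);print(n,c)
E
```

```text
{'time': 0.0, 'q': array([ 1.26807228e+00,  2.64747147e-01,  1.60542910e+00, -2.91909572e-05,
        1.27370132e+00, -3.69241317e-02]), 'joint_vel': array([-0.00131067, -0.00184216,  0.00021058,  0.00043236,  0.00064359,
       -0.00156525]), 'joint_torque': array([ 1.46910779e-04, -5.15107727e+01, -3.67315400e+01, -9.95313621e-05,
        1.28839316e-02,  3.27783437e-05]), 'tool_pos': array([0.17709252, 0.65050432, 0.2033364 ]), 'tcp_rot': array([-0.4162284 , -3.11353373,  0.0035445 ]), 'wrist_force': array([ 0.24895322,  0.56667271, -0.48405978]), 'torque': array([0.00228275, 0.05988095, 0.02897119]), 'grip_force': 0.0, 'width': 0.9981923024369135}
scene {'vfov': 57.276853781041716, 'cx': 324.55941969408974, 'cy': 236.89466863416413, 'R': array([[ 0.65462578,  0.75594986, -0.00221373],
       [ 0.42206184, -0.36791694, -0.82855352],
       [-0.62715938,  0.54145816, -0.5599055 ]]), 't': array([-0.36722219, -0.13508176,  1.5201864 ])}
side {'vfov': 44.876836537197285, 'cx': 315.55357582071065, 'cy': 248.5564500290732, 'R': array([[-0.97674251, -0.21439883,  0.00268696],
       [-0.15118249,  0.67975164, -0.71769183],
       [ 0.15204582, -0.70140634, -0.69635567]]), 't': array([0.54001375, 0.14647533, 1.70378855])}
wrist {'vfov': 67.90429411886714, 'cx': 314.84118142188123, 'cy': 242.06931453055645, 'mount': array([[-1.38313483e-04, -9.48242381e-01, -3.17547425e-01,
         8.15011233e-02],
       [ 9.99999969e-01, -1.97538056e-04,  1.54309163e-04,
        -2.54668606e-04],
       [-2.09050189e-04, -3.17547394e-01,  9.48242379e-01,
        -1.68862503e-01],
       [ 0.00000000e+00,  0.00000000e+00,  0.00000000e+00,
         1.00000000e+00]])}
```

View pics/scene0.png

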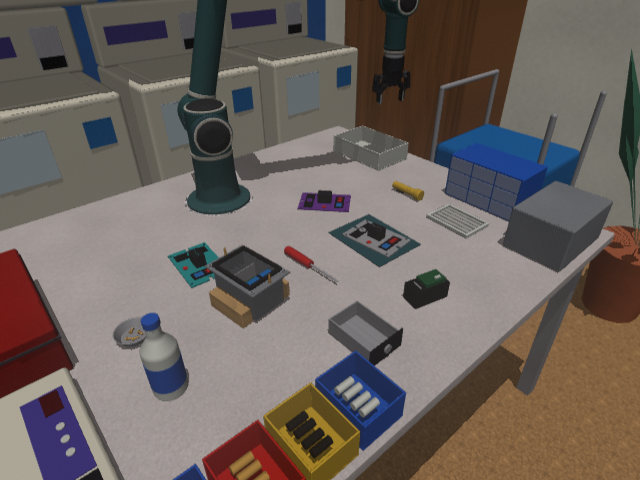

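View pics/side0.png

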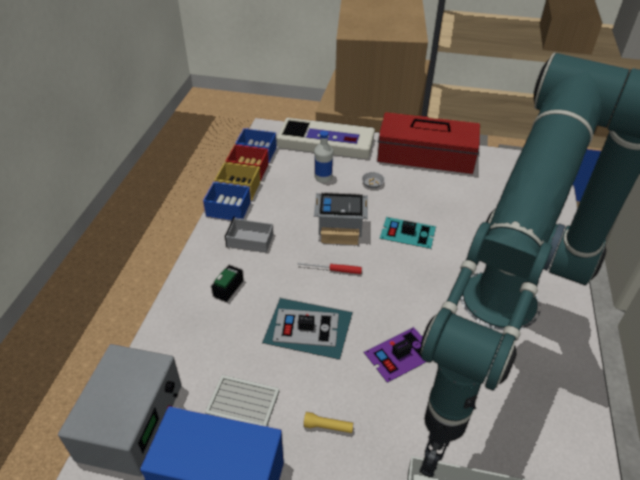

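Scene view: the grey faceplate on its mat is at about (375,237), the case at (250,280), and the purple and turquoise plates are decoys. Side view: the plate is at (308,327) and the case at (342,212). I'll enlarge these.

```bash
python3 - <<'E'
import cv2,numpy as np
def crop(n,x,y):
    c=cv2.resize(cv2.imread(f"pics/{n}0.png")[y:y+75,x:x+100],(400,300),interpolation=cv2.INTER_CUBIC)
    for k in range(0,100,20):
        cv2.putText(c,str(x+k),(k*4,8),0,.3,(0,255,255));cv2.line(c,(k*4,10),(k*4,14),(0,255,255))
    for k in range(0,75,15):
        cv2.putText(c,str(y+k),(0,k*4+4),0,.3,(0,255,255));cv2.line(c,(20,k*4),(24,k*4),(0,255,255))
    return c
m=np.vstack([np.hstack([crop("scene",325,203),crop("scene",200,240)]),np.hstack([crop("side",258,290),crop("side",292,180)])])
cv2.imwrite("pics/m0.png",m)
E
```

```text
(no output)
```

View pics/m0.png

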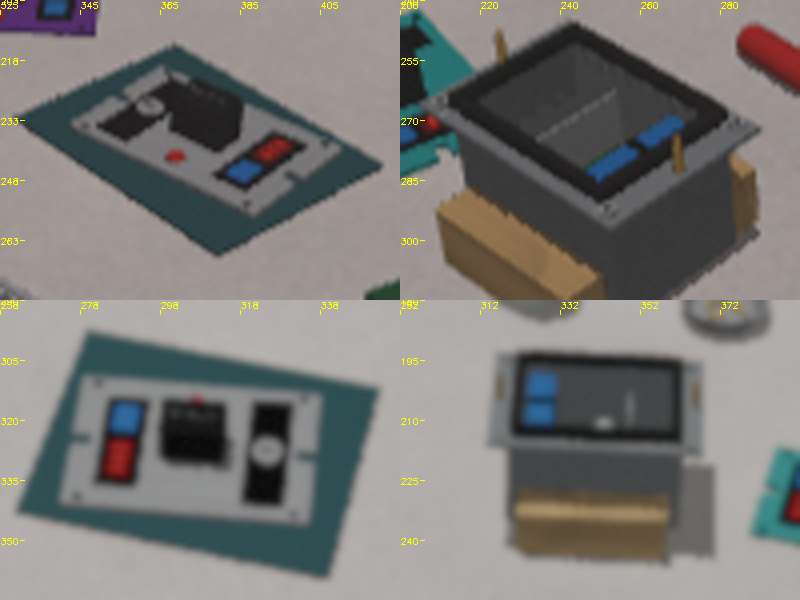

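```bash
cat > h.py <<'E'
import numpy as np
from workcell import vision
from scipy.spatial.transform import Rotation as Ro
def cam(n,s=None):
    c=vision.calibration(n); f=240/np.tan(np.radians(c["vfov"]/2))
    if n=="wrist":
        R=Ro.from_rotvec(s["tcp_rot"]).as_matrix(); M=np.array(c["mount"])
        A=R@M[:3,:3]; o=R@M[:3,3]+s["tool_pos"]
    else: A=c["R"].T; o=-A@c["t"]
    return A,o,f,c["cx"],c["cy"]
def unproj(C,uv,z):
    A,o,f,cx,cy=C; d=np.c_[(np.array(uv)-[cx,cy])/f,np.ones(len(uv))]@A.T
    return o+d*((z-o[2])/d[:,2])[:,None]
def proj(C,X):
    A,o,f,cx,cy=C; p=(np.atleast_2d(X)-o)@A; return p[:,:2]/p[:,2:]*f+[cx,cy]
E
python3 - <<'E'
from h import *
np.set_printoptions(precision=4,suppress=True)
S,D=cam("scene"),cam("side")
def rep(n,P): print(n,P[:,:2].tolist() and np.round(P[:,:2],4).tolist(),"mean",P[:,:2].mean(0),"edges",np.linalg.norm(P-np.roll(P,-1,0),axis=1))
rep("plate scene",unproj(S,[(388.3,257),(410,239.3),(365.8,219.5),(342.5,233.8)],.008))
rep("plate side",unproj(D,[(278.8,308.8),(338.8,313.5),(335,346),(272.5,340.5)],.008))
rep("case scene",unproj(S,[(206,265),(252.5,297),(290,272.5)],.1))
rep("case side",unproj(D,[(316.5,193),(367.8,195.5),(367.8,218.8),(314,216.3)],.1))
rep("pins scene",unproj(S,[(269.3,273.8),(225,247.5)],.126))
E
```

```text
plate scene [[0.6245, 0.1793], [0.6074, 0.2924], [0.444, 0.2732], [0.4555, 0.1626]] mean [0.5328 0.2269] edges [0.1143 0.1645 0.1113 0.1698]
plate side [[0.6201, 0.1845], [0.4492, 0.1643], [0.4382, 0.2777], [0.6078, 0.2965]] mean [0.5288 0.2307] edges [0.1721 0.1139 0.1707 0.1127]
case scene [[0.4409, -0.2678], [0.6087, -0.2468], [0.5945, -0.1347]] mean [ 0.548  -0.2164] edges [0.1691 0.113  0.2033]
case side [[0.6032, -0.2424], [0.4378, -0.266], [0.4205, -0.1523], [0.5861, -0.1276]] mean [ 0.5119 -0.1971] edges [0.167  0.115  0.1675 0.1161]
pins scene [[0.5948, -0.1908], [0.4419, -0.2133]] mean [ 0.5183 -0.202 ] edges [0.1545 0.1545]
```

The enlarged pictures give the plate centre at about (0.531, 0.229) with yaw 0.11, and the case centre at about (0.515, -0.199) with yaw 0.144. The edge lengths match the given 170 x 112/116 mm, and both the display and the chute are on the +x side. Now to above the plate.

Call:
{"method": "jog_arm", "body": {
  "turn": [
    [0, 0, -0.0945],
    [0, 0, -0.0945],
    [0, 0, -0.0945],
    [0, 0, -0.0945],
    [0, 0, 0],
    [0, 0, 0],
    [0, 0, 0],
    [0, 0, 0],
    [0, 0, 0],
    [0, 0, 0],
    [0, 0, 0],
    [0, 0, 0],
    [0, 0, 0],
    [0, 0, 0],
    [0, 0, 0],
    [0, 0, 0],
    [0, 0, 0],
    [0, 0, 0],
    [0, 0, 0],
    [0, 0, 0]
  ],
  "delta_pos": [
    [0, 0, 0],
    [0, 0, 0],
    [0, 0, 0],
    [0, 0, 0],
    [-0.019, -0.0287, 0],
    [-0.019, -0.0287, 0],
    [-0.019, -0.0287, 0],
    [-0.019, -0.0287, 0],
    [-0.019, -0.0287, 0],
    [-0.019, -0.0287, 0],
    [-0.019, -0.0287, 0],
    [-0.019, -0.0287, 0],
    [-0.019, -0.0287, 0],
    [-0.019, -0.0287, 0],
    [-0.019, -0.0287, 0],
    [-0.019, -0.0287, 0],
    [-0.019, -0.0287, 0],
    [-0.019, -0.0287, 0],
    [-0.019, -0.0287, 0],
    [-0.019, -0.0287, 0]
  ],
  "gripper": [0.06, 0.06, 0.06, 0.06, 0.06, 0.06, 0.06, 0.06, 0.06, 0.06, 0.06, 0.06, 0.06, 0.06, 0.06, 0.06, 0.06, 0.06, 0.06, 0.06]
}}

```text
time: 1.82
tool_pos: [0.5314, 0.2275, 0.2044]
tcp_rot: [0.176, -3.136, 0.0]
wrist_force: [0.7, -0.5, -0.6]
width: 0.706
grip_force: 0.0
```

```bash
python3 - <<'E'
from h import *
from workcell import read_state
import cv2,json
s=read_state();im=vision.read_camera("wrist");s=read_state();im=vision.read_camera("wrist")
cv2.imwrite("pics/w1.png",im[:,:,::-1]);print(s)
json.dump({k:s[k].tolist() for k in("tool_pos","tcp_rot")},open("w1.json","w"))
E
```

```text
{'time': 1.8667, 'q': array([ 0.35439501,  0.08428855,  1.81351513, -0.00530192,  1.24212723,
       -1.32428564]), 'joint_vel': array([ 0.05822286, -0.01735906,  0.02052711,  0.0409855 ,  0.0160678 ,
        0.1261391 ]), 'joint_torque': array([  4.4574286 , -43.67860794, -33.66068602,   1.71507809,
         0.87941727,  -0.13619731]), 'tool_pos': array([0.53547482, 0.22268204, 0.20449239]), 'tcp_rot': array([-0.17189116,  3.13380192, -0.00675235]), 'wrist_force': array([ 3.56627218, -2.23046878, -0.2313847 ]), 'torque': array([-0.09118231, -0.13417256,  0.01668166]), 'grip_force': 0.0, 'width': 0.7034574354333366}
```

View pics/w1.png

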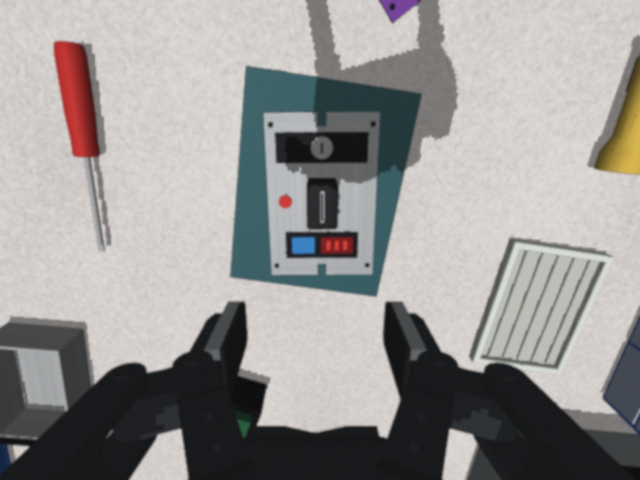

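Wrist view: the plate's corners are at about (264,112), (380,111), (372,274) and (271,275), with the block's top at about (322,208).

```bash
python3 - <<'E'
from h import *
import json
np.set_printoptions(precision=4,suppress=True)
s={k:np.array(v) for k,v in json.load(open("w1.json")).items()}
C=cam("wrist",s)
P=unproj(C,[(264,112.5),(380,111.5),(372.5,274),(271.5,275)],.008)
print(P[:,:2],P.mean(0),np.linalg.norm(P-np.roll(P,-1,0),axis=1))
for a,b in((0,3),(1,2)): d=P[b]-P[a];print(np.arctan2(d[1],d[0]))
for a,b in((0,1),(3,2)): d=P[b]-P[a];print(np.arctan2(-d[0],d[1]))
print(unproj(C,[(322,115),(322,272),(322.5,208)],.008))
print(Ro.from_rotvec(s["tcp_rot"]).as_matrix())
from workcell import read_state
s=read_state();print(s["tool_pos"],s["tcp_rot"],s["time"])
E
```

```text
[[0.4511 0.163 ]
 [0.4381 0.2739]
 [0.6069 0.2941]
 [0.6207 0.1822]] [0.5292 0.2283 0.008 ] [0.1116 0.1701 0.1127 0.1706]
0.11285833483189342
0.11885575561154677
0.11744876524241542
0.12209048900464996
[[0.4473 0.2188 0.008 ]
 [0.6108 0.2379 0.008 ]
 [0.5384 0.23   0.008 ]]
[[-0.994  -0.1094  0.0033]
 [-0.1094  0.994  -0.0041]
 [-0.0028 -0.0045 -1.    ]]
[0.5334 0.2251 0.2044] [-0.1686  3.1362 -0.0029] 1.9167
```

Call:
{"method": "jog_arm", "body": {
  "turn": [
    [0, 0, -0.007],
    [0, 0, 0],
    [0, 0, 0],
    [0, 0, 0],
    [0, 0, 0],
    [0, 0, 0],
    [0, 0, 0],
    [0, 0, 0],
    [0, 0, 0]
  ],
  "delta_pos": [
    [0.001, 0, 0.015],
    [0, 0, 0.03],
    [0, 0, 0.03],
    [0, 0, 0.03],
    [0, 0, 0.025],
    [0, 0, 0.01],
    [0, 0, 0],
    [0, 0, 0],
    [0, 0, 0]
  ],
  "gripper": [0.06, 0.06, 0.06, 0.06, 0.06, 0.06, 0.06, 0.06, 0.06]
}}

```text
time: 2.67
tool_pos: [0.5312, 0.2297, 0.0666]
tcp_rot: [-0.187, 3.133, 0.002]
wrist_force: [1.0, 0.3, -0.3]
width: 0.702
grip_force: 0.0
```

```bash
python3 - <<'E'
from h import *
from workcell import read_state
s=read_state();print(s["tool_pos"],Ro.from_rotvec(s["tcp_rot"]).as_matrix().round(4),s["joint_vel"].round(3),s["wrist_force"])
E
```

```text
[0.53124792 0.22973726 0.06662507] [[-9.929e-01 -1.192e-01  2.900e-03]
 [-1.192e-01  9.929e-01  1.200e-03]
 [-3.000e-03  8.000e-04 -1.000e+00]] [-0.003 -0.013 -0.013 -0.    -0.003 -0.002] [ 0.97720965  0.28737325 -0.29219984]
```

Call:
{"method": "jog_arm", "body": {
  "turn": [
    [0, 0, 0],
    [0, 0, 0],
    [0, 0, 0],
    [0, 0, 0],
    [0, 0, 0],
    [0, 0, 0],
    [0, 0, 0],
    [0, 0, 0],
    [0, 0, 0],
    [0, 0, 0],
    [0, 0, 0],
    [0, 0, 0]
  ],
  "delta_pos": [
    [0.0018, -0.001, 0.016],
    [0, 0, 0.02],
    [0, 0, 0.014],
    [0, 0, 0.005],
    [0, 0, 0],
    [0, 0, 0],
    [0, 0, 0],
    [0, 0, 0],
    [0, 0, 0],
    [0, 0, 0],
    [0, 0, 0],
    [0, 0, 0]
  ],
  "gripper": [0.06, 0.06, 0.06, 0.06, 0.06, 0.02, 0.02, 0.02, 0.02, 0.02, 0.02, 0.02],
  "grip_force": 80
}}

```text
time: 3.67
tool_pos: [0.5298, 0.2282, 0.012]
tcp_rot: [-0.187, 3.133, 0.001]
wrist_force: [-1.5, -0.5, 6.1]
width: 0.315
grip_force: 78.4
```

Call:
{"method": "jog_arm", "body": {
  "turn": [
    [0, 0, 0],
    [0, 0, 0],
    [0, 0, 0],
    [0, 0, 0],
    [0, 0, 0],
    [0, 0, 0],
    [0, 0, 0],
    [0, 0, 0],
    [0, 0, 0],
    [0, 0, 0],
    [0, 0, 0],
    [0, 0, 0],
    [0, 0, 0],
    [0, 0, 0]
  ],
  "delta_pos": [
    [0, 0, -0.004],
    [0, 0, -0.008],
    [0, 0, -0.014],
    [0, 0, -0.02],
    [0, 0, -0.02],
    [0, 0, -0.02],
    [0, 0, -0.02],
    [0, 0, -0.02],
    [0, 0, -0.02],
    [0, 0, -0.02],
    [0, 0, -0.008],
    [0, 0, -0.004],
    [0, 0, 0],
    [0, 0, 0]
  ],
  "gripper": [0.02, 0.02, 0.02, 0.02, 0.02, 0.02, 0.02, 0.02, 0.02, 0.02, 0.02, 0.02, 0.02, 0.02]
}}

```text
time: 4.83
tool_pos: [0.5273, 0.2274, 0.1865]
tcp_rot: [0.187, -3.134, 0.001]
wrist_force: [0.0, 0.2, -4.1]
width: 0.316
grip_force: 79.3
```

```bash
python3 - <<'E'
from h import *
from workcell import read_state
import cv2,json
s=read_state();im=vision.read_camera("wrist")
cv2.imwrite("pics/w2.png",im[:,:,::-1]);
print(s["tool_pos"],Ro.from_rotvec(s["tcp_rot"]).as_matrix().round(4),s["torque"],s["wrist_force"],s["width"],s["q"].round(3))
json.dump({k:s[k].tolist() for k in("tool_pos","tcp_rot")},open("w2.json","w"))
E
```

```text
[0.52732829 0.22740334 0.18648375] [[-9.929e-01 -1.189e-01 -1.800e-03]
 [-1.189e-01  9.929e-01 -6.000e-04]
 [ 1.800e-03 -4.000e-04 -1.000e+00]] [ 0.01263875 -0.05511667  0.02148471] [ 0.04572358  0.17097357 -4.08542708] 0.31634954563069717 [ 0.364  0.088  1.843  0.     1.212 -1.326]
```

View pics/w2.png

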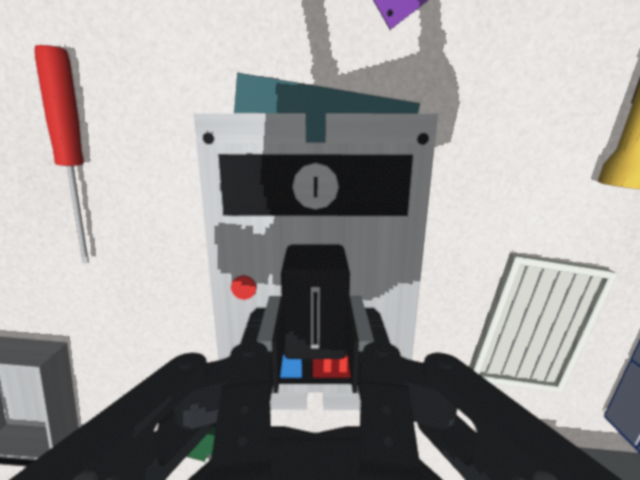

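The plate is held squarely by the block. Its lock-end corners are at (194,114) and (437,113), with slots at (316,114) and (316,400). I'll move part way so the case shows beside the plate.

Call:
{"method": "jog_arm", "body": {
  "turn": [
    [0, 0, -0.025],
    [0, 0, 0],
    [0, 0, 0],
    [0, 0, 0],
    [0, 0, 0],
    [0, 0, 0],
    [0, 0, 0],
    [0, 0, 0],
    [0, 0, 0],
    [0, 0, 0],
    [0, 0, 0],
    [0, 0, 0],
    [0, 0, 0],
    [0, 0, 0],
    [0, 0, 0],
    [0, 0, 0],
    [0, 0, 0],
    [0, 0, 0]
  ],
  "delta_pos": [
    [0, 0, 0],
    [0.0015, -0.01, 0],
    [0.003, -0.02, 0],
    [0.0035, -0.0225, 0],
    [0.0035, -0.0225, 0],
    [0.0035, -0.0225, 0],
    [0.0035, -0.0225, 0],
    [0.0035, -0.0225, 0],
    [0.0035, -0.0225, 0],
    [0.0035, -0.0225, 0],
    [0.0035, -0.0225, 0],
    [0.0035, -0.0225, 0],
    [0.0035, -0.0225, 0],
    [0.003, -0.02, 0],
    [0.0015, -0.01, 0],
    [0, 0, 0],
    [0, 0, 0],
    [0, 0, 0]
  ],
  "gripper": [0.02, 0.02, 0.02, 0.02, 0.02, 0.02, 0.02, 0.02, 0.02, 0.02, 0.02, 0.02, 0.02, 0.02, 0.02, 0.02, 0.02, 0.02]
}}

```text
time: 6.38
tool_pos: [0.5253, -0.0601, 0.1874]
tcp_rot: [0.226, -3.133, -0.001]
wrist_force: [0.2, -0.4, -4.1]
width: 0.317
grip_force: 79.5
```

```bash
python3 - <<'E'
from h import *
from workcell import read_state
import cv2,json
s=read_state();im=vision.read_camera("wrist")
cv2.imwrite("pics/w3.png",im[:,:,::-1]);
print(s["tool_pos"],s["tcp_rot"],Ro.from_rotvec(s["tcp_rot"]).as_matrix().round(4),s["q"].round(3))
json.dump({k:s[k].tolist() for k in("tool_pos","tcp_rot")},open("w3.json","w"))
# plate in tool frame (from w2)
C=cam("wrist",dict(tool_pos=np.zeros(3),tcp_rot=np.zeros(3)))
print(unproj(C,[(194,114),(437,113),(316,114),(316,142),(316,395),(316,409)],.004).round(4))
E
```

```text
[ 0.52530981 -0.06008868  0.18737973] [ 2.26366917e-01 -3.13290739e+00 -1.21139793e-03] [[-9.896e-01 -1.438e-01 -6.000e-04]
 [-1.438e-01  9.896e-01  7.000e-04]
 [ 5.000e-04  8.000e-04 -1.000e+00]] [-1.610e-01 -1.000e-03  1.934e+00  1.000e-03  1.209e+00 -1.877e+00]
[[ 0.0854 -0.0554  0.004 ]
 [ 0.0858  0.0554  0.004 ]
 [ 0.0854  0.0003  0.004 ]
 [ 0.073   0.0003  0.004 ]
 [-0.0726  0.0004  0.004 ]
 [-0.0831  0.0004  0.004 ]]
```

View pics/w3.png

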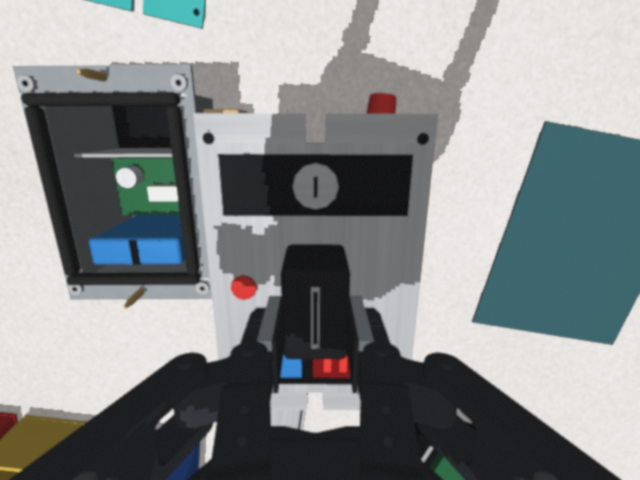

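The case is in view: flange corners near (14,67), (190,64), (211,297) and (70,300), pins near (80,70) and (127,304). I'll enlarge for accuracy.

```bash
python3 - <<'E'
import cv2
c=cv2.imread("pics/w3.png")[55:315,5:225]
a=cv2.resize(c[0:60],None,fx=3.6,fy=3.6,interpolation=cv2.INTER_CUBIC);b=cv2.resize(c[200:260],None,fx=3.6,fy=3.6,interpolation=cv2.INTER_CUBIC)
import numpy as np
m=np.vstack([a,b])
for k in range(0,220,20): cv2.putText(m,str(5+k),(int(k*3.6),8),0,.3,(0,0,255));cv2.line(m,(int(k*3.6),0),(int(k*3.6),431),(0,255,255),1)
for k in range(0,120,10):
    cv2.line(m,(0,int(k*3.6)),(791,int(k*3.6)),(0,255,255),1);cv2.putText(m,str(55+k if k<60 else 195+k),(0,int(k*3.6)+9),0,.3,(0,0,255))
cv2.imwrite("pics/c3.png",m)
E
```

```text
(no output)
```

View pics/c3.png

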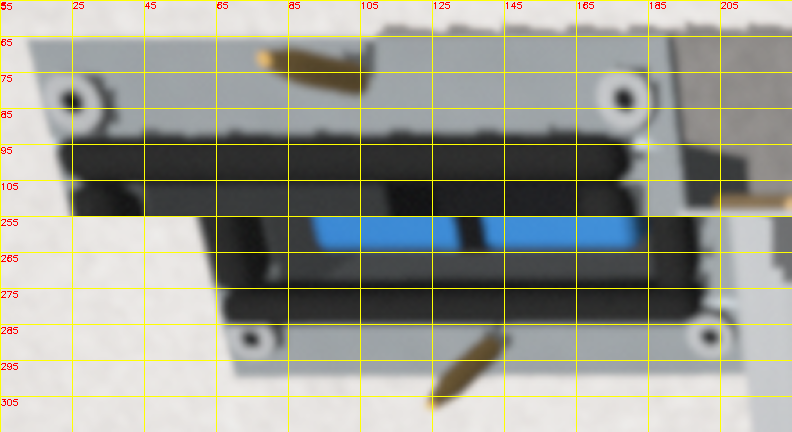

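```bash
python3 - <<'E'
from h import *
import json
np.set_printoptions(precision=4,suppress=True)
s={k:np.array(v) for k,v in json.load(open("w3.json")).items()}
C=cam("wrist",s)
P=unproj(C,[(12.5,65.5),(191.5,65),(212,299),(70.5,299)],.1)
print(P[:,:2],P.mean(0),np.linalg.norm(P-np.roll(P,-1,0),axis=1))
for a,b in((0,3),(1,2)): d=P[b]-P[a];print(np.arctan2(d[1],d[0]))
for a,b in((0,1),(3,2)): d=P[b]-P[a];print(np.arctan2(-d[0],d[1]))
for uv,z in(([(78,71),(125.5,306.5)],.126),([(106,74.5),(143,290)],.1)):
    T=unproj(C,uv,z);d=T[1]-T[0];print(T[:,:2],T.mean(0),np.linalg.norm(d),np.arctan2(d[1],d[0]))
E
```

```text
[[ 0.4379 -0.2715]
 [ 0.4209 -0.1564]
 [ 0.5888 -0.1343]
 [ 0.605  -0.2463]] [ 0.5132 -0.2021  0.1   ] [0.1163 0.1694 0.1132 0.169 ]
0.14966142830386203
0.1312519921770375
0.14679519034419214
0.14355759935849052
[[ 0.4361 -0.2137]
 [ 0.5892 -0.1897]] [ 0.5126 -0.2017  0.126 ] 0.1550516156811169 0.1553375166540851
[[ 0.4346 -0.2116]
 [ 0.5887 -0.1889]] [ 0.5116 -0.2002  0.1   ] 0.15578583408304728 0.1467028632912468
```

Call:
{"method": "jog_arm", "body": {
  "turn": [
    [0, 0, 0],
    [0, 0, 0],
    [0, 0, 0],
    [0, 0, 0],
    [0, 0, 0],
    [0, 0, 0],
    [0, 0, 0],
    [0, 0, 0],
    [0, 0, 0],
    [0, 0, 0],
    [0, 0, 0],
    [0, 0, 0],
    [0, 0, 0],
    [0, 0, 0],
    [0, 0, 0]
  ],
  "delta_pos": [
    [0.0023, -0.01, 0],
    [0.005, -0.022, 0],
    [0.005, -0.022, 0],
    [0.005, -0.022, 0],
    [0.005, -0.022, 0],
    [0.005, -0.02, 0],
    [0.003, -0.012, 0],
    [0.002, -0.008, 0],
    [0, 0, 0],
    [0, 0, 0.01],
    [0, 0, 0.015],
    [0, 0, 0.012],
    [0, 0, 0.004],
    [0, 0, 0],
    [0, 0, 0]
  ],
  "gripper": [0.02, 0.02, 0.02, 0.02, 0.02, 0.02, 0.02, 0.02, 0.02, 0.02, 0.02, 0.02, 0.02, 0.02, 0.02]
}}

```text
time: 7.68
tool_pos: [0.5132, -0.2011, 0.1461]
tcp_rot: [0.228, -3.132, -0.001]
wrist_force: [0.2, 0.1, -3.3]
width: 0.311
grip_force: 79.6
```

```bash
python3 - <<'E'
from h import *
from workcell import read_state
import cv2,json
s=read_state();im=vision.read_camera("wrist")[:,:,::-1].copy()
print(s["tool_pos"],s["tcp_rot"],Ro.from_rotvec(s["tcp_rot"]).as_matrix().round(4),s["q"].round(3))
cv2.imwrite("pics/w4full.png",im)
C=cam("wrist",s); pr=[]
for sg in(-1,1):
    X=np.array([.5127+sg*.078*np.cos(.146),-.2010+sg*.078*np.sin(.146),.126]);pr.append(proj(C,X)[0])
print(pr)
big=lambda x,y,w,h:cv2.resize(im[y:y+h,x:x+w],(800,300),interpolation=cv2.INTER_CUBIC)
cv2.imwrite("pics/w4.png",np.vstack([big(236,90,160,60),big(236,370,160,60)]))
E
```

```text
[ 0.51322021 -0.20114936  0.14613603] [ 2.27507408e-01 -3.13233590e+00 -1.06181140e-03] [[-9.895e-01 -1.445e-01 -1.100e-03]
 [-1.445e-01  9.895e-01  6.000e-04]
 [ 1.000e-03  7.000e-04 -1.000e+00]] [-0.419  0.077  1.933  0.     1.133 -2.135]
[array([315.64304198, 129.22436124]), array([315.74417649, 383.12794345])]
```

View pics/w4.png

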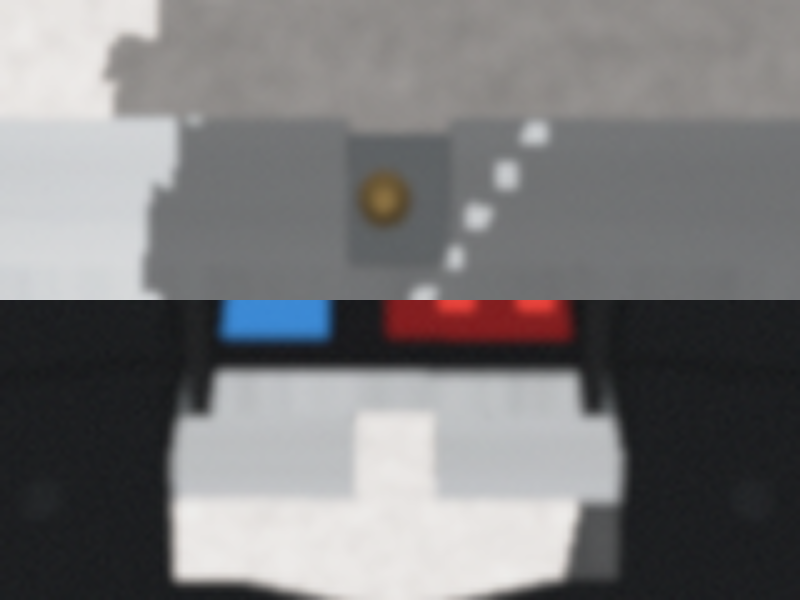

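Top crop: the lock-end pin shows through its slot, about 1.4 mm to the left (tool -y). The chute pin is hidden behind the plate.

```bash
python3 - <<'E'
from h import *
from workcell import read_state
np.set_printoptions(precision=4,suppress=True)
s=dict(tool_pos=np.array([.51322,-.20115,.14614]),tcp_rot=np.array([.22751,-3.13234,-.00106]))
C=cam("wrist",s)
p=unproj(C,[(312.8,129.6)],.126)[0]; R=Ro.from_rotvec(s["tcp_rot"]).as_matrix()
print("pin world",p,"pin tool",R.T@(p-s["tool_pos"]))
C0=cam("wrist",dict(tool_pos=np.zeros(3),tcp_rot=np.zeros(3)))
print("slots tool",unproj(C0,[(315.8,114),(315.8,143),(315.1,382.5),(315.1,399.5)],.005))
S=cam("scene")
for sg in(-1,1):
  print(proj(S,[.5127+sg*.078*np.cos(.146),-.2010+sg*.078*np.sin(.146),.126]))
E
```

```text
pin world [ 0.4359 -0.2137  0.126 ] pin tool [ 0.0783 -0.0013  0.0202]
slots tool [[ 0.0854  0.0002  0.005 ]
 [ 0.0725  0.0002  0.005 ]
 [-0.0644 -0.0001  0.005 ]
 [-0.0769 -0.0001  0.005 ]]
[[223.9869 246.1966]]
[[268.4542 272.5477]]
```

Call:
{"method": "jog_arm", "body": {
  "turn": [
    [0, 0, -0.009],
    [0, 0, 0],
    [0, 0, 0],
    [0, 0, 0],
    [0, 0, 0],
    [0, 0, 0],
    [0, 0, 0],
    [0, 0, 0],
    [0, 0, 0]
  ],
  "delta_pos": [
    [0, -0.0005, 0],
    [0, 0, 0.003],
    [0, 0, 0.004],
    [0, 0, 0.004],
    [0, 0, 0.004],
    [0, 0, 0.003],
    [0, 0, 0.002],
    [0, 0, 0],
    [0, 0, 0]
  ],
  "gripper": [0.02, 0.02, 0.02, 0.02, 0.02, 0.02, 0.02, 0.02, 0.02]
}}

```text
time: 8.48
tool_pos: [0.5133, -0.2023, 0.1264]
tcp_rot: [0.24, -3.132, -0.0]
wrist_force: [0.5, -0.7, -4.2]
width: 0.311
grip_force: 79.7
```

```bash
python3 - <<'E'
from h import *
from workcell import read_state
import cv2
s=read_state();im=vision.read_camera("wrist")[:,:,::-1].copy();sc=vision.read_camera("scene")[:,:,::-1]
print(s["tool_pos"],Ro.from_rotvec(s["tcp_rot"]).as_matrix().round(4),s["torque"],s["wrist_force"])
big=lambda im,x,y,w,h:cv2.resize(im[y:y+h,x:x+w],(600,300),interpolation=cv2.INTER_CUBIC)
cv2.imwrite("pics/w5.png",np.vstack([big(im,256,90,120,60),big(sc,200,230,120,60)]))
E
```

```text
[ 0.51334485 -0.20231846  0.12643698] [[-9.883e-01 -1.525e-01 -5.000e-04]
 [-1.525e-01  9.883e-01  2.000e-04]
 [ 4.000e-04  3.000e-04 -1.000e+00]] [-0.05130182  0.00029904  0.03376613] [ 0.45788769 -0.66025795 -4.23162416]
```

View pics/w5.png

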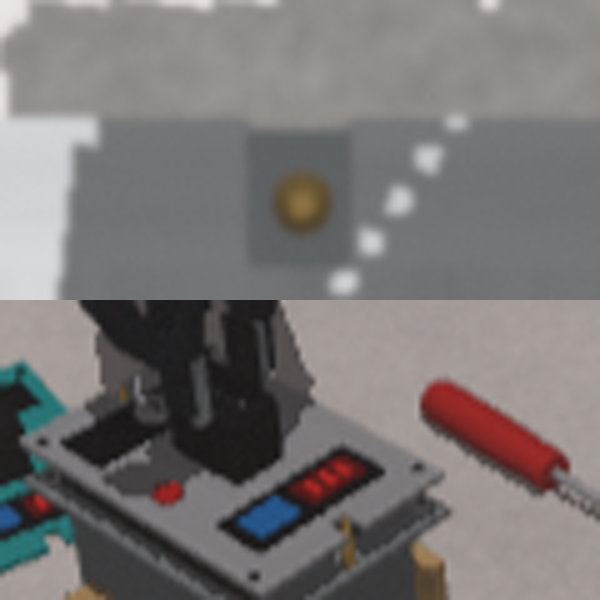

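The lock pin is centred in its slot and the chute pin sits in the other slot. Lowering onto the seal.

Call:
{"method": "jog_arm", "body": {
  "turn": [
    [0, 0, 0],
    [0, 0, 0],
    [0, 0, 0],
    [0, 0, 0],
    [0, 0, 0],
    [0, 0, 0],
    [0, 0, 0],
    [0, 0, 0],
    [0, 0, 0]
  ],
  "delta_pos": [
    [0, 0, 0.001],
    [0, 0, 0.002],
    [0, 0, 0.002],
    [0, 0, 0.0015],
    [0, 0, 0.001],
    [0, 0, 0.001],
    [0, 0, 0],
    [0, 0, 0],
    [0, 0, 0]
  ],
  "gripper": [0.02, 0.02, 0.02, 0.02, 0.02, 0.02, 0.02, 0.02, 0.02]
}}

```text
time: 9.33
tool_pos: [0.5134, -0.2023, 0.1184]
tcp_rot: [0.24, -3.132, -0.0]
wrist_force: [-2.1, 0.3, 0.9]
width: 0.311
grip_force: 80.1
```

Call:
{"method": "jog_arm", "body": {
  "turn": [
    [0, 0, 0],
    [0, 0, 0],
    [0, 0, 0],
    [0, 0, 0],
    [0, 0, 0],
    [0, 0, 0],
    [0, 0, 0],
    [0, 0, 0]
  ],
  "delta_pos": [
    [0, 0, 0.0008],
    [0, 0, 0.0008],
    [0, 0, 0.0008],
    [0, 0, 0.0006],
    [0, 0, 0],
    [0, 0, 0],
    [0, 0, 0],
    [0, 0, 0]
  ],
  "gripper": [0.02, 0.02, 0.02, 0.02, 0.02, 0.02, 0.02, 0.02]
}}

```text
time: 10.0
tool_pos: [0.5136, -0.2024, 0.1159]
tcp_rot: [-0.241, 3.132, -0.0]
wrist_force: [-3.8, 1.9, 4.4]
width: 0.317
grip_force: 80.7
```

```bash
python3 - <<'E'
from h import *
from workcell import read_state
import cv2
for i in range(4):
    s=read_state();print(s["tool_pos"],s["wrist_force"],s["torque"])
    if i<3: im=vision.read_camera(["wrist","scene","side"][i])[:,:,::-1].copy();cv2.imwrite(f"pics/f{i}.png",im)
print(Ro.from_rotvec(s["tcp_rot"]).as_matrix().round(4))
E
```

```text
[ 0.51355896 -0.20238175  0.11586098] [-3.76886316  1.91704005  4.37567384] [ 0.29251568  0.67631405 -0.03943038]
[ 0.51358086 -0.20238553  0.11584174] [-3.9088061   0.99167213  4.8938402 ] [ 0.26222416  0.71576212 -0.0657547 ]
[ 0.51356526 -0.20239747  0.11585635] [-5.0279528   0.98884458  4.9349568 ] [ 0.28765344  0.64592082 -0.05496894]
[ 0.51352514 -0.20238966  0.11582076] [-3.86859351  2.55167738  5.6939863 ] [ 0.31577501  0.67084207 -0.08951681]
[[-9.883e-01 -1.526e-01  1.000e-04]
 [-1.526e-01  9.883e-01 -1.000e-04]
 [-1.000e-04 -1.000e-04 -1.000e+00]]
```

```bash
python3 - <<'E'
import cv2,numpy as np
a,b,c=[cv2.imread(f"pics/f{i}.png") for i in range(3)]
big=lambda im,x,y,w,h,W:cv2.resize(im[y:y+h,x:x+w],(W,300),interpolation=cv2.INTER_CUBIC)
t=np.hstack([big(a,276,95,80,60,400),big(b,250,255,54,40,400)])
u=np.hstack([big(b,200,235,100,75,400),big(c,295,180,100,75,400)])
cv2.imwrite("pics/f.png",np.vstack([t,u]))
E
```

```text
(no output)
```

View pics/f.png

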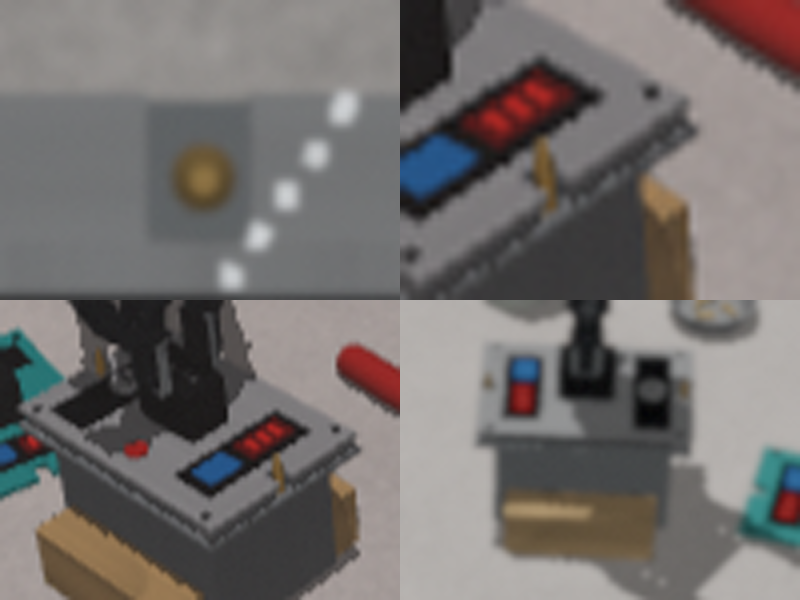

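Both pins stand in their slots, the plate lies level and the display is over the chute end. I'll add a little more press.

Call:
{"method": "jog_arm", "body": {
  "turn": [
    [0, 0, 0],
    [0, 0, 0],
    [0, 0, 0],
    [0, 0, 0],
    [0, 0, 0],
    [0, 0, 0],
    [0, 0, 0],
    [0, 0, 0],
    [0, 0, 0],
    [0, 0, 0],
    [0, 0, 0],
    [0, 0, 0]
  ],
  "delta_pos": [
    [0.0002, 0, 0.0005],
    [0.0002, 0, 0.0005],
    [0, 0, 0.0003],
    [0, 0, 0],
    [0, 0, 0],
    [0, 0, 0],
    [0, 0, 0],
    [0, 0, 0],
    [0, 0, 0],
    [0, 0, 0],
    [0, 0, 0],
    [0, 0, 0]
  ],
  "gripper": [0.02, 0.02, 0.02, 0.02, 0.02, 0.02, 0.02, 0.02, 0.02, 0.02, 0.02, 0.02]
}}

```text
time: 11.15
tool_pos: [0.5136, -0.2024, 0.115]
tcp_rot: [-0.24, 3.131, -0.0]
wrist_force: [-4.7, 2.5, 6.8]
width: 0.314
grip_force: 81.0
```

```bash
python3 - <<'E'
from h import *
from workcell import read_state
for i in range(8):
    s=read_state();print(s["tool_pos"].round(5),s["wrist_force"].round(2),s["grip_force"],s["width"])
    vision.read_camera("side")
E
```

```text
[ 0.51357 -0.20241  0.11501] [-4.72  2.48  6.79] 80.95281600952148 0.31431052099796847
[ 0.51361 -0.20242  0.11505] [-4.05  2.39  6.7 ] 80.95290541648865 0.31276677532802327
[ 0.51357 -0.20243  0.11504] [-4.34  2.37  6.98] 80.95258355140686 0.3156672544045529
[ 0.51356 -0.2024   0.11503] [-3.82  2.4   7.07] 80.95182180404663 0.30860366533585876
[ 0.51355 -0.2024   0.115  ] [-3.93  2.69  6.93] 80.95139622688293 0.314373898455083
[ 0.51358 -0.20239  0.11504] [-4.59  3.36  6.89] 80.95161437988281 0.31247939765125154
[ 0.51355 -0.20239  0.11501] [-3.34  2.71  7.01] 80.95084190368652 0.309808643723209
[ 0.51357 -0.20242  0.11503] [-3.45  3.22  6.73] 80.95123171806335 0.31293850243874755
```

About 11 N and 5 mm of squash by force, 5.5 mm by height, and the readings are steady. Handing in.

```bash
python3 -c "
from workcell import ticket;print(ticket.finish_job())"
```

```text
the job is handed in; nothing more can be done
None
```

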